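Fetch the relay from behind the stock and test it

ROBOT

A 6-joint arm with a two-finger parallel gripper is mounted at the origin on a cart in front of the work surface, level with it; the furniture and walls round the work are solid. World frame = base frame: x ahead of the robot, y to its left, z up, the work surface at z = 0. Lengths are in m, angles in rad, forces in N, time in s.
With the tool pointing down it reaches from about 0.35 to 0.975 m from the base axis. Payload 4.9 kg.
Tool frame: the origin (TCP) lies at the very end of the fingers, on their centre line; the grasp point (between the pads) lies 19 mm behind it (ctrl.grip_point_offset is the distance from the TCP to the grasp point, in m); z points along the fingers, y is the line along which they close (so a half turn about z gives the same grasp; the last joint's range is limited). The gripper opens to 85 mm and grips with 20 to 120 N. Pads are 22 mm wide; open, the fingers measure 114 mm over their backs; the gripper's body (76 mm by 85 mm) begins 54 mm behind the grasp point. The pads swing forward as they close: fully open they stand 13 mm farther back than shut.
Start: joints at [-1.281, 0.053, 1.613, -0, 1.476, -0.119], TCP at [0.248, -0.573, 0.231] pointing down, gripper open.
Joint ranges: [-3.01, 3.01], [-1.01, 2.22], [0.06, 2.58], [-1.02, 4.17], [0.09, 2.62], [-3.14, 3.14]. Speed limits (rad/s): [2.57, 2.57, 3.14, 3.14, 3.14, 3.14].

INTERFACE

Orientations are given as a rotation vector (axis times angle).
In Python, from station import ctrl gives the robot as it stands.
- The arm moves only by the tool send_rows, never from a script. Its argument "rows" is a list of rows, each a list of 3 entries, a list of its own where there are three numbers: the finger opening in cm, from 0 to 8.54, then the shift along the tool's x, y, z in cm, then the turn about the tool's z in degrees. A call has 1 to 10 rows; each row shifts and turns the commanded pose from where the row before left it, along the tool's axes as they then stand; what a row does not reach is not made up. A row lasts 1/8 s, in which the tool goes at most 62.5 mm and 10.7 degrees, less where a joint would pass 70% of its speed; a pose out of reach is approached as far as the arm can. A call with a gripper value outside its range is refused whole. The fingers move at their own pace and stop on an object; "newtons" is the grip in N (left out, the last holds). Time passes only in rows, so rows that do not move let the fingers close. It gives the time, the measured TCP pose, the force, the opening and the grip force at its end, in the units of the state.
- ctrl.get_obs(): the state, without advancing time (a new reading comes with each control period).
- ctrl.get_image(name): name is "side" or "top"; returns a dict with "frame" (420x560x3 uint8, red, green, blue), "range_z" (420x560 float32, m along the optical axis (not along the pixel's ray), 0 where there is no reading), "fx", "fy", "cx", "cy" (pixels), "cam_to_world" (4x4, takes a point from camera to world coordinates). Camera axes: x right, y down, z forward; pixel columns grow to the right and rows downward; lengths in m; the calibration is good to about 2 mm. A picture is of the moment at which its call begins.
- ctrl.finish_job(): hands the job in; it is judged then, once.
The state is a dict: "t": time; "q": joint angles; "dq": joint speeds; "effort": joint torques, N m; "tool_pos": TCP position; "tool_rot": TCP orientation; "contact_force": force on the tool from outside, world axes, zero at the start; "wrist_torque": the same for the moment, N m; "opening": finger opening in m; "grip_force": force on a finger pad.
Only numpy, scipy, OpenCV 4.12 (cv2) and the standard library are available. Lean on these libraries where they do the work, as an engineer would, in place of code of your own. Each camera call takes 0.05 s, during which the arm holds its last target. There are 200 camera calls.

TASK

The relay on the grey stock board stands boxed in behind the carton and the red bottle. Stand both of these upright in the steel side tray, then fetch the relay and stand it upright in the pocket of the black test nest. Only then put the carton and the bottle back where they belong on the board, upright: the carton inside its rectangular frame, the bottle in its round coaster. Leave the multimeter and the tape measure where they are.

Things in the scene. Friction and masses are not known exactly. Their poses are not given: they have to be found in the camera images.
- carton_mid (a point): Brown cardboard carton, 60 x 100 x 50 mm (x, y, z), 0.18 kg; this point is its centre, 25 mm above its underside. Its own x is across the 60 mm width (grip across it), y along its 100 mm length, z up. At the start it stands in the rectangular frame on the board.
- bottle_mid (a point): Red round bottle with white pointed nozzle, 110 mm high in all, 0.07 kg; this point lies on its axis 55 mm above its foot. Body 35 mm in diameter from the foot to 80 mm up, then shoulder, cap and nozzle; grip the body about 65 to 70 mm above the foot so that the nozzle clears the gripper. z is up. At the start it stands in the round coaster on the board.
- relay_mid (a point): Blue relay block, 34 x 24 x 32 mm (x, y, z), 0.045 kg; this point is its centre, 16 mm above its underside. x is along the 34 mm length, z up. At the start it stands on the board, its length across the board (along y). Grip it by its two ends, across the 34 mm; the rims of frame and coaster, 14 mm above the bench, come beside its ends: keep the fingertips above them.
- board: Fixed grey stock board, 150 x 230 mm (x, y), top 8 mm above the bench; origin at the centre of its underside. Behind the relay (57 mm from the origin along x) is a steel back stop, 56 mm wide, 40 mm above the bench, 10 mm from the relay. The carton stands 15 mm to one side of the relay and the bottle about 28 mm to the other, both somewhat in front.
- carton_frame: The carton's place: thin aluminium tray fixed on the board, inside 114 x 74 mm (x, y), floor 2 mm thick, rim 6 mm high; origin at the centre of its underside, which is 8 mm above the bench. The carton's 100 mm length goes along the frame's x. The frame is on the left or the right of the board.
- coaster: The bottle's place: round black rubber coaster fixed on the board, inside diameter 51 mm, floor 2 mm thick, rim 6 mm high; origin at the centre of its underside, 8 mm above the bench. It is 124 mm from the frame's centre, on the other side of the board.
- side_tray: The side area: empty fixed sheet steel tray, 160 x 240 mm outside (x, y), floor 3 mm thick, rim 10 mm high; origin at the centre of its underside, on the bench. It lies to the left or the right of the nest, the board on the other side.
- nest: Relay test nest: fixed black block 70 x 60 mm on an aluminium foot 96 x 66 mm, with a rectangular pocket open at the top, 50 x 40 mm (x, y), its floor 6 mm above the bench, its rim 13 mm. Origin at the centre of the pocket, on the bench. The relay's 34 mm length fits along either axis of the pocket.
- multimeter_mid (a point): Bystander: yellow and grey hand multimeter, 150 x 74 x 47 mm, lying on the bench beyond the nest; this point is 20 mm above the bench at its middle. Not to be moved.
- tape_measure_mid (a point): Bystander: yellow tape measure, 62 x 78 x 36 mm, on the bench beyond the nest, beside the multimeter; this point is at its centre. Not to be moved.

How it is judged:
By the outcome, as a careful person would: the job done as asked, in the order asked, and still so for the second after the job is handed in, with the robot touching nothing.
It also fails if it takes over 128 s, if anything falls off the work surface, if the arm or the gripper's body presses on something with over 40 N, if the wrist force passes 120 N, or if a joint passes its speed limit or range.

## Working session

There is one attempt and no reset: what is moved stays moved. The work goes in short steps, Python scripts to look and compute and a tool call to move; the robot and the scene stay as the last step left them, time stands still between calls to the robot, and variables do not carry over. Pictures are saved under pics/ and viewed, at most 17 in all, crops included, and the job is handed in when it is done.

Besides the shell and the picture viewer there is one more tool, called after ">>>" in YAML: its name, and indented under it one key for each argument. send_rows: Moves the arm, as the interface text tells. Its arguments: {"type":"object","properties":{"rows":{"type":"array","items":{"type":"array"}},"newtons":{"type":"number"}},"required":["rows"]}

```bash
mkdir -p pics; python3 - <<'E'
from station import ctrl
import cv2,numpy as np
o=ctrl.get_obs();print({k:np.round(v,3) for k,v in o.items()}, ctrl.grip_point_offset)
for n in("top","side"):
    d=ctrl.get_image(n);cv2.imwrite(f"pics/{n}0.png",d["frame"][:,:,::-1]);np.savez(f"{n}0.npz",**d)
    print(n,d["fx"],d["cx"],d["cy"],np.round(d["cam_to_world"],3).tolist())
E
ls
```

```text
{'t': np.float64(0.0), 'q': array([-1.281,  0.053,  1.614, -0.   ,  1.476, -0.119]), 'dq': array([ 0.   , -0.   ,  0.001,  0.002, -0.001,  0.   ]), 'effort': array([-1.0000e-03, -3.9369e+01, -3.7017e+01, -0.0000e+00,  7.0000e-03,
        0.0000e+00]), 'tool_pos': array([ 0.248, -0.573,  0.23 ]), 'tool_rot': array([-3.074, -0.637,  0.   ]), 'contact_force': array([-0.056,  0.635, -0.117]), 'wrist_torque': array([0.022, 0.009, 0.004]), 'grip_force': np.float64(0.0), 'opening': np.float64(0.085)} 0.0187
top 545.5361458193419 279.0476303536249 206.62242393086532 [[-0.019, -0.995, 0.094, 0.438], [-1.0, 0.019, 0.003, -0.024], [-0.004, -0.093, -0.996, 1.52], [0.0, 0.0, 0.0, 1.0]]
side 522.7266158549297 273.50773560538266 200.63761260082757 [[-0.964, -0.155, 0.217, 0.296], [-0.266, 0.502, -0.823, 0.944], [0.018, -0.851, -0.525, 0.686], [0.0, 0.0, 0.0, 1.0]]
pics
side0.npz
top0.npz
```

View pics/top0.png

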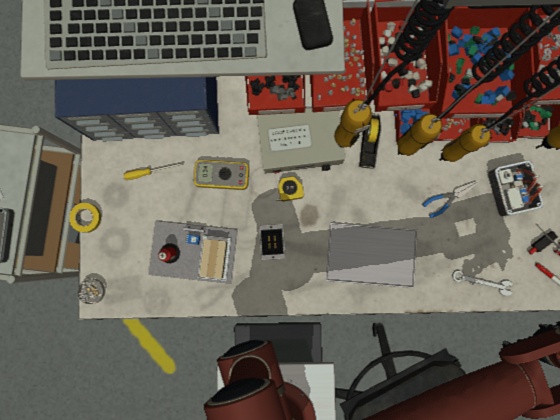

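View pics/side0.png

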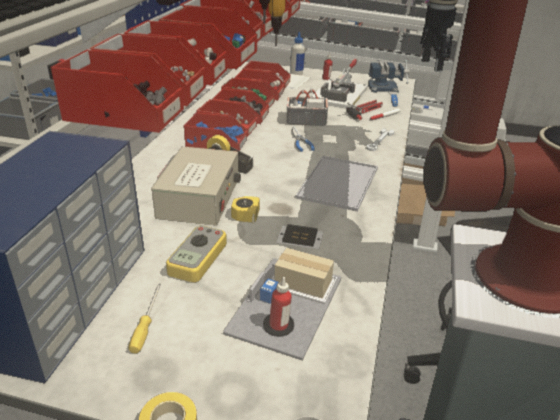

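The top view shows the board at (150–237, 222–283), with the bottle at (168,253), relay at (193,239) and carton at (212,257). The nest is at (272,242), the steel tray at (328–415, 224–286), the multimeter at (221,173) and the tape at (290,187). The side view agrees. Next I'll measure.

```bash
cat > h.py <<'E'
import numpy as np,cv2
def load(n,live=True):
    if live:
        from station import ctrl
        return ctrl.get_image(n)
    return dict(np.load(f"{n}0.npz"))
def cast(d,uv,z):
    uv=np.atleast_2d(uv).astype(float);T=d["cam_to_world"]
    r=np.c_[(uv[:,0]-d["cx"])/d["fx"],(uv[:,1]-d["cy"])/d["fy"],np.ones(len(uv))]@T[:3,:3].T
    return T[:3,3]+r*((z-T[2,3])/r[:,2])[:,None]
def cloud(d):
    v,u=np.mgrid[:420,:560];Z=d["range_z"];T=d["cam_to_world"]
    return np.stack([(u-d["cx"])/d["fx"]*Z,(v-d["cy"])/d["fy"]*Z,Z],-1)@T[:3,:3].T+T[:3,3]
def rect(P):
    (c,s,a)=cv2.minAreaRect((P[:,:2]*1000).astype(np.float32));return np.round([*c,*s,a],1)
def box(u0,u1,v0,v1):
    m=np.zeros((420,560),bool);m[v0:v1,u0:u1]=1;return m
E
python3 - <<'E'
from h import *
d=load("top",False);P=cloud(d);f=d["frame"];hsv=cv2.cvtColor(f,cv2.COLOR_RGB2HSV);H,S,V=[hsv[...,i].astype(int) for i in range(3)]
z=P[...,2]
def rep(n,m,zp):
    v,u=np.nonzero(m); print(n,m.sum(),"z",np.round(np.median(z[m]),4),"rect",rect(cast(d,np.c_[u,v],zp)))
B=box(145,240,215,290)
print("bench z",np.median(z[box(100,140,200,300)]))
rep("carton",B&(z>.052)&(z<.07)&(np.arange(560)>190)[None],.06)
rep("relay",B&(H>100)&(H<125)&(S>120),.04)
rep("bottle>.07",B&(z>.075),.09)
rep("bottle red",B&((H<8)|(H>172))&(S>150),.09)
rep("board",B&(z>.005)&(z<.2),.008)
N=box(255,292,222,262); rep("nestblk",N&(V<70),.013)
rep("nest z",N&(z>.006),.013)
T=box(322,422,218,292); rep("tray",T&(z>.0015)&(z<.03),.008)
rep("tape",box(275,308,172,205)&(z>.015),.036);rep("dmm",box(185,255,150,195)&(z>.02),.04)
g=cv2.resize(f[160:300,140:425],None,fx=2.8,fy=2.8,interpolation=cv2.INTER_CUBIC);cv2.imwrite("pics/crop1.png",g[:,:,::-1])
s=load("side",False)["frame"][235:360,215:350];cv2.imwrite("pics/crop2.png",cv2.resize(s,None,fx=4.5,fy=4.5,interpolation=cv2.INTER_CUBIC)[:,:,::-1])
E
```

```text
bench z 0.0004369774318018216
carton 854 z 0.0608 rect [440.  159.1  61.3  99.8  82.5]
relay 62 z 0.0396 rect [492.9 214.5  30.9  22.6  80.3]
bottle>.07 162 z 0.0953 rect [453.2 212.7 181.6 237.4   7.4]
bottle red 127 z 0.081 rect [454.1 272.2  35.   38.7  12.6]
board 4288 z 0.011 rect [458.9 224.2 262.9 204.   88.9]
nestblk 501 z 0.0101 rect [481.6   2.5  82.8  57.8   3.2]
nest z 524 z 0.0105 rect [483.   -1.1  99.4 107.4  88.9]
tray 4680 z 0.0046 rect [ 442.6 -273.1  275.9  200.7   88.9]
tape 520 z 0.0348 rect [634.2 -48.6  78.6  75.    1.2]
dmm 1445 z 0.0364 rect [660.9 141.4 163.7 102.9  83.7]
```

View pics/crop1.png

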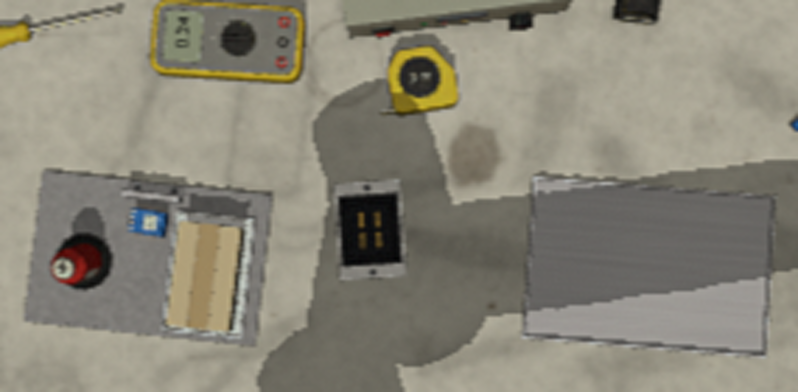

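View pics/crop2.png

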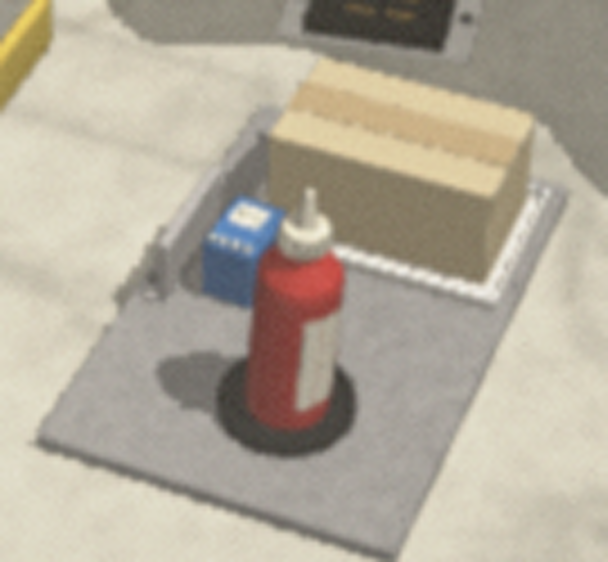

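The crops confirm the layout: carton in its frame on the robot's right of the relay, bottle in its coaster on the left. I'll now get exact frames from the corners seen in the crop (board 45,170 / 272,192 / 255,345 / 25,320; nest foot 335,183 / 400,179 / 404,275 / 341,280; tray 533,175 / 774,197 / 766,352 / 524,337).

```bash
python3 - <<'E'
from h import *
d=load("top",False)
for n,c,z in(("board",[(45,170),(272,192),(255,345),(25,320)],.008),("nest",[(335,183),(400,179),(404,275),(341,280)],.005),("tray",[(533,175),(774,197),(766,352),(524,337)],.01)):
    P=cast(d,np.array(c)/2.8+[140,160],z)[:,:2]*1000
    s=lambda i,j:np.linalg.norm(P[i]-P[j])
    e=P[0]-P[3]+P[1]-P[2]
    print(n,"c",P.mean(0).round(1),"sides x",round((s(0,3)+s(1,2))/2,1),"y",round((s(0,1)+s(2,3))/2,1),"yaw",np.degrees(np.arctan2(e[1],e[0])).round(1), "yaw2",np.degrees(np.arctan2(*(P[0]-P[1]+P[3]-P[2])[::-1])).round(1)-90)
f=d["frame"];hsv=cv2.cvtColor(f,cv2.COLOR_RGB2HSV)
m=box(250,296,218,266)&(hsv[...,2]<45);v,u=np.nonzero(m);print("nest dark",rect(cast(d,np.c_[u,v],.013)),m.sum())
# bottle axis from nozzle cap (white, high)
P=cloud(d);m=box(150,190,235,270)&(P[...,2]>.1);print("cap",m.sum(),P[m].mean(0).round(4))
s=load("side",False);P=cloud(s);f=s["frame"];h=cv2.cvtColor(f,cv2.COLOR_RGB2HSV).astype(int)
m=box(255,305,280,340)&((h[...,0]<8)|(h[...,0]>172))&(h[...,1]>120);Q=P[m];Q=Q[(Q[:,2]>.02)&(Q[:,2]<.085)]
A=np.c_[2*Q[:,:2],np.ones(len(Q))];x=np.linalg.lstsq(A,(Q[:,:2]**2).sum(1),rcond=None)[0];print("bottle fit",x[:2],np.sqrt(x[2]+x[0]**2+x[1]**2),len(Q))
m=box(255,285,275,310)&(h[...,0]>100)&(h[...,0]<125)&(h[...,1]>100);Q=P[m];print("relay side view",Q.min(0).round(3),Q.max(0).round(3))
E
```

```text
board c [459.3 219.7] sides x 150.0 y 227.3 yaw -7.2 yaw2 -6.900000000000006
nest c [482.2   1.3] sides x 95.6 y 63.5 yaw 2.0 yaw2 2.9000000000000057
tray c [ 441.8 -272.9] sides x 155.8 y 237.9 yaw -5.0 yaw2 -5.400000000000006
nest dark [482.7   2.6  67.1  56.3   2.9] 454
cap 48 [0.4484 0.245  0.2833]
bottle fit [0.45242682 0.28901803] 0.013388656975995698 294
relay side view [0.481 0.209 0.034] [0.503 0.236 0.043]
```

>>> send_rows:
  rows:
    - [8.5,[3.3,0,0],10.2]
    - [8.5,[3.3,0,0],10.2]
    - [8.5,[3.3,0,0],10.2]
    - [8.5,[0,-5,0],0]
    - [8.5,[0,-5,0],0]
    - [8.5,[0,-5,0],0]
    - [8.5,[0,-5,0],0]
    - [8.5,[0,-5,0],0]
    - [8.5,[0,-5,0],0]
    - [8.5,[0,0,0],0]
  newtons: 30

```text
t: 1.35
tool_pos: [0.3814, -0.2508, 0.2308]
tool_rot: [-3.135, 0.19, 0.0]
contact_force: [-0.4, -0.6, -0.2]
opening: 0.0851
grip_force: 0.0
```

```bash
cat > go.py <<'E'
import sys,numpy as np
from station import ctrl
from scipy.spatial.transform import Rotation as Rn
# usage: go.py x y z [yaw] (mm,deg of tool x) -> tool-axis shift in cm at present orientation, and turn
o=ctrl.get_obs();R=Rn.from_rotvec(o["tool_rot"]).as_matrix();psi=np.degrees(np.arctan2(R[1,0],R[0,0]))
print("t",round(float(o["t"]),2),"tcp mm",(o["tool_pos"]*1000).round(1),"yaw",psi.round(2),"tilt",np.degrees(np.arccos(-R[2,2])).round(2),"q",o["q"].round(2),"F",o["contact_force"].round(1),"grip",round(float(o["grip_force"]),1),"open",round(float(o["opening"])*1000,1))
if len(sys.argv)>3:
    a=[float(v) for v in sys.argv[1:]]
    print("shift cm",(R.T@(np.array(a[:3])-o["tool_pos"]*1000)/10).round(2), "turn",round((psi-a[3]+180)%360-180,1) if len(a)>3 else "")
E
python3 go.py 440 159 230 -7.2
```

```text
t 1.35 tcp mm [ 381.4 -250.8  230.8] yaw -6.95 tilt 0.03 q [-0.75 -0.37  1.99  0.    1.52  0.95] F [-0.4 -0.6 -0.2] grip 0.0 open 85.1
shift cm [  0.86 -41.39   0.1 ] turn 0.2
```

>>> send_rows:
  rows:
    - [8.5,[0.9,-4.6,0],0.3]
    - [8.5,[0,-4.6,0],0]
    - [8.5,[0,-4.6,0],0]
    - [8.5,[0,-4.6,0],0]
    - [8.5,[0,-4.6,2],0]
    - [8.5,[0,-4.6,2],0]
    - [8.5,[0,-4.6,2],0]
    - [8.5,[0,-4.6,2],0]
    - [8.5,[0,-4.6,2],0]
    - [8.5,[0,0,0],0]

```text
t: 2.6
tool_pos: [0.4427, 0.1573, 0.1288]
tool_rot: [3.134, -0.199, -0.007]
contact_force: [-0.1, -0.8, -0.7]
opening: 0.0851
grip_force: 0.0
```

```bash
python3 go.py 440 159 22 -7.2; python3 - <<'E'
from h import *
d=load("side");cv2.imwrite("pics/s1.png",cv2.resize(d["frame"][130:370,180:380],None,fx=2.5,fy=2.5)[:,:,::-1])
E
```

```text
t 2.6 tcp mm [442.7 157.3 128.8] yaw -7.27 tilt 0.28 q [ 0.18 -0.24  2.06 -0.    1.33  1.88] F [-0.1 -0.8 -0.7] grip 0.0 open 85.1
shift cm [-0.24 -0.15 10.69] turn -0.1
```

View pics/s1.png

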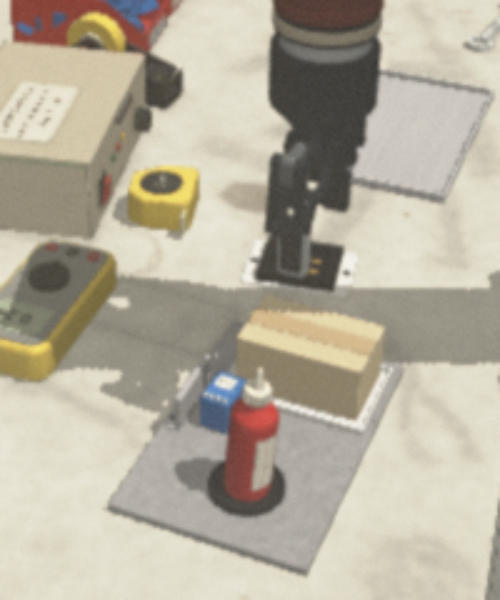

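The gripper hangs over the carton with its fingers straddling the width; descending.

>>> send_rows:
  rows:
    - [8.5,[-0.2,-0.2,3],0]
    - [8.5,[0,0,3],0]
    - [8.5,[0,0,2.5],0]
    - [8.5,[0,0,1.5],0]
    - [8.5,[0,0,0.7],0]
    - [8.5,[0,0,0],0]
    - [5.5,[0,0,0],0]
    - [5.5,[0,0,0],0]
    - [5.5,[0,0,0],0]
    - [5.5,[0,0,0],0]
  newtons: 30

```text
t: 3.9
tool_pos: [0.4434, 0.1587, 0.0257]
tool_rot: [-3.134, 0.205, -0.004]
contact_force: [-0.2, 0.5, 5.7]
opening: 0.0596
grip_force: 35.1
```

```bash
python3 go.py 440 159 22 -7.2
```

```text
t 3.9 tcp mm [443.4 158.7  25.7] yaw -7.48 tilt 0.16 q [ 0.19 -0.09  2.12  0.    1.11  1.89] F [-0.2  0.5  5.7] grip 35.1 open 59.6
shift cm [-0.34  0.01  0.37] turn -0.3
```

>>> send_rows:
  rows:
    - [5.5,[0,0,-1.5],0]
    - [5.5,[0,0,-2.5],0]
    - [5.5,[0,0,-3],0]
    - [5.5,[0.5,3,0],0]
    - [5.5,[0.6,4.2,0],0]
    - [5.5,[0.6,4.2,0],0]
    - [5.5,[0.6,4.2,0],0]
    - [5.5,[0.6,4.2,0],0]
    - [5.5,[0.6,4.2,0],0]
    - [5.5,[0.6,4.2,0],0]
  newtons: 40

```text
t: 5.15
tool_pos: [0.4452, -0.1279, 0.0943]
tool_rot: [-3.135, 0.205, 0.001]
contact_force: [1.0, -0.5, -2.2]
opening: 0.0597
grip_force: 44.9
```

>>> send_rows:
  rows:
    - [5.5,[0.5,4.2,0],0]
    - [5.5,[0.4,3.5,0],0]
    - [5.5,[0.2,1.8,0],0]
    - [5.5,[0,0,0],0]

```text
t: 5.65
tool_pos: [0.4443, -0.2227, 0.0942]
tool_rot: [-3.134, 0.207, 0.001]
contact_force: [-0.1, 0.1, -2.3]
opening: 0.0595
grip_force: 44.8
```

```bash
python3 go.py 446 -223 20 -5.5
```

```text
t 5.65 tcp mm [ 444.3 -222.7   94.2] yaw -7.57 tilt 0.05 q [-0.61 -0.13  2.03  0.    1.24  1.09] F [-0.1  0.1 -2.3] grip 44.8 open 59.5
shift cm [0.18 0.01 7.42] turn -2.1
```

>>> send_rows:
  rows:
    - [5.5,[0,0,2.5],0]
    - [5.5,[0,0,2.5],0]
    - [5.5,[0,0,1.5],0]
    - [5.5,[0,0,0.7],0]
    - [5.5,[0,0,0.3],0]
    - [5.5,[0,0,0],0]

```text
t: 6.4
tool_pos: [0.4451, -0.2225, 0.0199]
tool_rot: [3.134, -0.205, 0.001]
contact_force: [0.1, 0.0, -2.6]
opening: 0.0593
grip_force: 45.0
```

>>> send_rows:
  rows:
    - [5.5,[0,0,0.1],0]
    - [5.5,[0,0,0.1],0]
    - [5.5,[0,0,0],0]

```text
t: 6.78
tool_pos: [0.4452, -0.2228, 0.0188]
tool_rot: [3.135, -0.205, 0.001]
contact_force: [-4.2, 1.3, 5.0]
opening: 0.0595
grip_force: 45.7
```

>>> send_rows:
  rows:
    - [6.5,[0,0,0],0]
    - [7.5,[0,0,0],0]
    - [8.5,[0,0,0],0]
    - [8.5,[0,0,0],0]
    - [8.5,[0,0,-3],0]
    - [8.5,[0,0,-4],0]
    - [8.5,[0,0,-4],0]
    - [8.5,[0,0,-3],0]
    - [8.5,[-0.5,-4.5,0],0]
    - [8.5,[-0.5,-4.5,0],0]

```text
t: 8.02
tool_pos: [0.4466, -0.1313, 0.158]
tool_rot: [3.134, -0.207, 0.002]
contact_force: [0.4, 0.6, -0.2]
opening: 0.0851
grip_force: 0.0
```

>>> send_rows:
  rows:
    - [8.5,[-0.5,-4.5,0],0]
    - [8.5,[-0.5,-4.5,0],0]
    - [8.5,[-0.5,-4.5,0],0]
    - [8.5,[-0.5,-4.5,0],0]
    - [8.5,[-0.5,-4.5,0],0]
    - [8.5,[-0.5,-4.5,0],0]
    - [8.5,[-0.5,-4,0],0]
    - [8.5,[0,0,0],0]

```text
t: 9.02
tool_pos: [0.4517, 0.1821, 0.1572]
tool_rot: [-3.135, 0.199, 0.0]
contact_force: [-0.4, 0.2, 0.3]
opening: 0.085
grip_force: 0.0
```

```bash
python3 go.py 455 282 160 -7.2; python3 - <<'E'
from h import *
d=load("top");P=cloud(d);f=d["frame"];h=cv2.cvtColor(f,cv2.COLOR_RGB2HSV).astype(int);z=P[...,2]
red=box(145,190,235,275)&((h[...,0]<8)|(h[...,0]>172))&(h[...,1]>150)
for a,b in((.02,.07),(.07,.085),(.085,.1),(.1,.13)):
    m=red&(z>a)&(z<b)
    if m.sum(): print(a,b,m.sum(),P[m].min(0).round(3),P[m].max(0).round(3),P[m].mean(0).round(3))
B=box(180,225,215,260);m=B&(h[...,0]>100)&(h[...,0]<125)&(h[...,1]>120);v,u=np.nonzero(m);print("relay",m.sum(),rect(cast(d,np.c_[u,v],.04)))
m=box(330,380,215,300)&(z>.045)&(z<.065);v,u=np.nonzero(m);print("carton",m.sum(),rect(cast(d,np.c_[u,v],.053)),np.median(z[m]))
m=box(180,240,215,290)
cv2.imwrite("pics/t2.png",cv2.resize(np.hstack([f[210:290,140:245],f[210:290,320:420]]),None,fx=3.8,fy=3.8,interpolation=cv2.INTER_CUBIC)[:,:,::-1])
s=load("side");P=cloud(s);f=s["frame"];h=cv2.cvtColor(f,cv2.COLOR_RGB2HSV).astype(int)
m=box(250,310,270,345)&((h[...,0]<8)|(h[...,0]>172))&(h[...,1]>120)
for z0,z1 in((.03,.05),(.05,.08)):
    k=m&(P[...,2]>z0)&(P[...,2]<z1);Q=P[k];v,u=np.nonzero(k);print("side red",len(Q),Q.min(0).round(3),Q.max(0).round(3),Q.mean(0).round(3))
E
```

```text
t 9.03 tcp mm [451.7 182.1 157.2] yaw -7.25 tilt 0.02 q [ 0.23 -0.23  2.    0.    1.37  1.93] F [-0.4  0.2  0.3] grip 0.0 open 85.0
shift cm [-0.93 -9.95 -0.28] turn -0.1
relay 1 [462.2 166.6   0.    0.    0. ]
carton 841 [ 442.1 -223.7   60.6   99.7   82.3] 0.05356637487967553
side red 44 [0.45  0.298 0.031] [0.465 0.304 0.05 ] [0.456 0.301 0.041]
side red 131 [0.436 0.288 0.05 ] [0.464 0.305 0.08 ] [0.451 0.3   0.068]
```

View pics/t2.png

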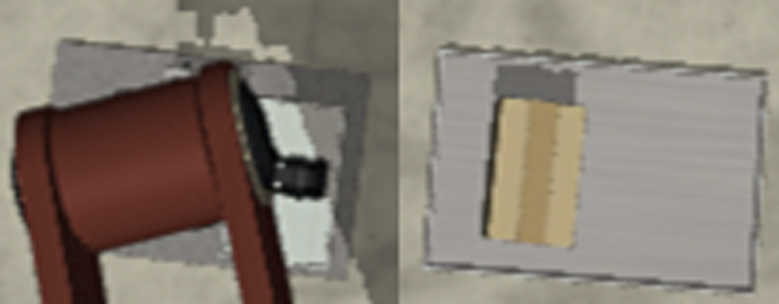

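The tray holds the carton upright (centre about 442,−224), and the arm hides the board. Now the bottle.

>>> send_rows:
  rows:
    - [8.5,[-0.4,-4,0],0]
    - [8.5,[-0.4,-4,0],0]
    - [8.5,[-0.2,-2,0],0]
    - [8.5,[0,0,0],0]

```text
t: 9.62
tool_pos: [0.4553, 0.2804, 0.1572]
tool_rot: [3.134, -0.204, -0.0]
contact_force: [0.6, -0.6, 0.6]
opening: 0.0852
grip_force: 0.0
```

```bash
python3 go.py 454 283 58 -7.2
```

```text
t 9.62 tcp mm [455.3 280.4 157.2] yaw -7.44 tilt 0.04 q [ 0.41 -0.11  1.89 -0.    1.35  2.11] F [ 0.6 -0.6  0.6] grip 0.0 open 85.2
shift cm [-0.16 -0.25  9.92] turn -0.2
```

>>> send_rows:
  rows:
    - [8.5,[-0.1,-0.2,3],0]
    - [8.5,[0,0,3],0]
    - [8.5,[0,0,2.5],0]
    - [8.5,[0,0,1.4],0]
    - [6.5,[0,0,0],0]
    - [5.2,[0,0,0],0]
    - [5.2,[0,0,0],0]
    - [5.2,[0,0,0],0]
  newtons: 20

```text
t: 10.62
tool_pos: [0.455, 0.2829, 0.0592]
tool_rot: [-3.134, 0.205, -0.002]
contact_force: [-0.2, -0.2, -0.1]
opening: 0.0519
grip_force: 0.0
```

```bash
python3 go.py 454 283 58 -7.2; python3 - <<'E'
from h import *
d=load("side");cv2.imwrite("pics/s2.png",cv2.resize(d["frame"][230:350,205:345],None,fx=5,fy=5,interpolation=cv2.INTER_CUBIC)[:,:,::-1])
E
```

```text
t 10.62 tcp mm [455.  282.9  59.2] yaw -7.47 tilt 0.09 q [ 0.42  0.01  1.96 -0.    1.17  2.12] F [-0.2 -0.2 -0.1] grip 0.0 open 51.9
shift cm [-0.1   0.    0.12] turn -0.3
```

View pics/s2.png

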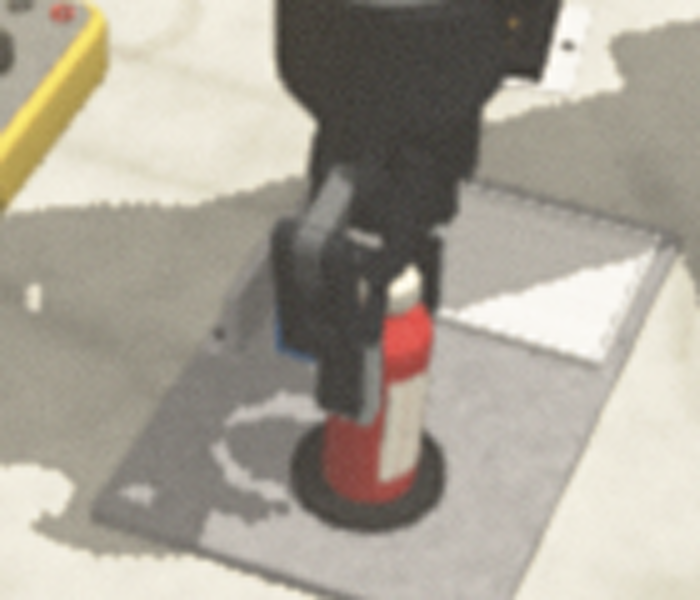

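The finger line passes through the bottle axis (finger centre about 350 px, which shifts to about 385 at the bottle's own depth, against the bottle at 390). Closing.

>>> send_rows:
  rows:
    - [4.4,[0,0,0],0]
    - [4.0,[0,0,0],0]
    - [3.8,[0,0,0],0]
    - [3.0,[0,0,0],0]
    - [3.0,[0,0,0],0]
    - [3.0,[0,0,0],0]
    - [3.0,[0,0,0],0]
  newtons: 20

```text
t: 11.55
tool_pos: [0.4545, 0.2828, 0.0584]
tool_rot: [-3.135, 0.205, -0.0]
contact_force: [0.4, 1.2, 0.7]
opening: 0.0332
grip_force: 20.0
```

```bash
python3 go.py 454 283 58 -7.2
```

```text
t 11.55 tcp mm [454.5 282.8  58.4] yaw -7.47 tilt 0.02 q [0.42 0.01 1.96 0.   1.17 2.12] F [0.4 1.2 0.7] grip 20.0 open 33.2
shift cm [-0.05 -0.01  0.04] turn -0.3
```

>>> send_rows:
  rows:
    - [3.0,[0,0,-1.5],0]
    - [3.0,[0,0,-2.5],0]
    - [3.0,[0,0,-3],0]
    - [3.0,[0.3,2.5,0],0]
    - [3.0,[0.4,4,0],0]
    - [3.0,[0.5,4.5,0],0]
    - [3.0,[0.5,4.5,0],0]
    - [3.0,[0.5,4.5,0],0]
    - [3.0,[0.5,4.5,0],0]
    - [3.0,[0.5,4.5,0],0]
  newtons: 25

```text
t: 12.8
tool_pos: [0.4482, -0.0106, 0.1292]
tool_rot: [3.134, -0.205, 0.002]
contact_force: [0.3, 0.5, -0.3]
opening: 0.0326
grip_force: 25.0
```

>>> send_rows:
  rows:
    - [3.0,[0.5,4.5,0],0]
    - [3.0,[0.5,4.5,0],0]
    - [3.0,[0.5,4.5,0],0]
    - [3.0,[0.5,4.5,0],0]
    - [3.0,[0.5,4.5,0],0]
    - [3.0,[0.4,4,0],0]
    - [3.0,[0.4,3,0],0]
    - [3.0,[0.2,2,0],0]
    - [3.0,[0,0,0],0]

```text
t: 13.92
tool_pos: [0.442, -0.3267, 0.1287]
tool_rot: [3.135, -0.207, 0.0]
contact_force: [0.5, -0.3, -0.4]
opening: 0.0327
grip_force: 25.1
```

```bash
python3 go.py 437 -330 52 -7.2
```

```text
t 13.93 tcp mm [ 442.  -326.7  128.7] yaw -7.56 tilt 0.0 q [-0.77 -0.04  1.88  0.    1.3   0.93] F [ 0.5 -0.3 -0.4] grip 25.1 open 32.7
shift cm [-0.45  0.39  7.67] turn -0.4
```

>>> send_rows:
  rows:
    - [3.0,[0,0,2.5],0]
    - [3.0,[0,0,2.5],0]
    - [3.0,[0,0,1.5],0]
    - [3.0,[0,0,0.7],0]
    - [3.0,[0,0,0.3],0]
    - [3.0,[0,0,0.1],0]
    - [3.0,[0,0,0],0]

```text
t: 14.8
tool_pos: [0.4425, -0.3263, 0.053]
tool_rot: [3.134, -0.205, 0.001]
contact_force: [0.6, 0.8, -1.2]
opening: 0.0326
grip_force: 25.1
```

>>> send_rows:
  rows:
    - [3.0,[0,0,0.1],0]
    - [3.0,[0,0,0],0]

```text
t: 15.05
tool_pos: [0.4422, -0.3261, 0.0515]
tool_rot: [3.135, -0.205, 0.0]
contact_force: [0.9, -0.2, -0.2]
opening: 0.0328
grip_force: 25.1
```

>>> send_rows:
  rows:
    - [3.0,[0,0,0.1],0]
    - [3.0,[0,0,0],0]

```text
t: 15.3
tool_pos: [0.4426, -0.3262, 0.0514]
tool_rot: [3.135, -0.205, 0.001]
contact_force: [-0.9, 1.8, 4.9]
opening: 0.0332
grip_force: 25.6
```

>>> send_rows:
  rows:
    - [3.8,[0,0,0],0]
    - [4.5,[0,0,0],0]
    - [6.5,[0,0,0],0]
    - [8.5,[0,0,0],0]
    - [8.5,[0,0,-1.5],0]
    - [8.5,[0,0,-2.5],0]
    - [8.5,[0,0,-3],0]
    - [8.5,[0,0,-3],0]
    - [8.5,[-0.1,-3,0],0]
    - [8.5,[-0.1,-4.5,0],0]

```text
t: 16.55
tool_pos: [0.4505, -0.2517, 0.1525]
tool_rot: [3.133, -0.208, 0.004]
contact_force: [0.2, 0.3, -0.6]
opening: 0.085
grip_force: 0.0
```

>>> send_rows:
  rows:
    - [8.5,[-0.2,-4.5,0],0]
    - [8.5,[-0.2,-4.5,0],0]
    - [8.5,[-0.2,-4.5,0],0]
    - [8.5,[-0.2,-4.5,0],0]
    - [8.5,[-0.2,-4.5,0],0]
    - [8.5,[0,0,0],0]

```text
t: 17.3
tool_pos: [0.4695, -0.0248, 0.1514]
tool_rot: [-3.135, 0.198, -0.002]
contact_force: [0.1, -0.5, -0.3]
opening: 0.0848
grip_force: 0.0
```

```bash
python3 - <<'E'
from h import *
d=load("top");P=cloud(d);f=d["frame"];h=cv2.cvtColor(f,cv2.COLOR_RGB2HSV).astype(int);z=P[...,2]
m=box(180,215,220,260)&(h[...,0]>95)&(h[...,0]<130)&(h[...,1]>80);v,u=np.nonzero(m);print("relay",m.sum(),rect(cast(d,np.c_[u,v],.04)))
m=box(185,205,228,252)&(z>.034)&(z<.046);v,u=np.nonzero(m);print("relay+stop z",m.sum(),rect(cast(d,np.c_[u,v],.04)))
cv2.imwrite("pics/t3.png",cv2.resize(f[210:295,140:425],None,fx=2.8,fy=2.8,interpolation=cv2.INTER_CUBIC)[:,:,::-1])
E
python3 go.py 493.5 215 130 -7.2
```

```text
relay 81 [493.1 216.3  34.3  23.1  79.5]
relay+stop z 153 [500.9 213.3  52.   41.2  83.2]
t 17.35 tcp mm [469.6 -26.1 151.4] yaw -7.32 tilt 0.1 q [-0.21 -0.27  2.05 -0.    1.36  1.48] F [ 0.3 -0.4 -0. ] grip 0.0 open 85.2
shift cm [ -0.7  -24.22   2.12] turn -0.1
```

View pics/t3.png

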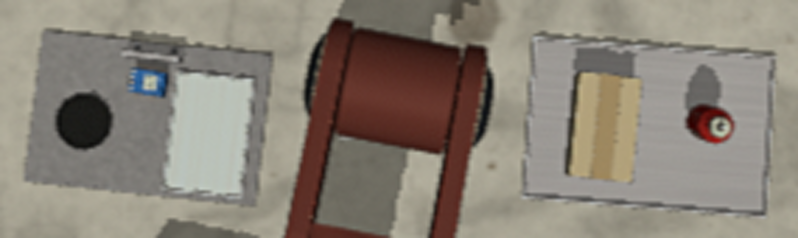

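The tray holds both the carton and the bottle upright. The coaster (84,121) and frame (165–255, 72–195) are empty, and the relay is free at (150,83). Going to the relay.

>>> send_rows:
  rows:
    - [8.5,[-0.1,-4,0.5],0]
    - [8.5,[-0.1,-4.4,0.5],0]
    - [8.5,[-0.1,-4.4,0.5],0]
    - [8.5,[-0.1,-4.4,0.5],0]
    - [8.5,[-0.1,-4,0],0]
    - [8.5,[-0.1,-2.5,0],0]
    - [8.5,[-0.1,-0.8,0],0]
    - [8.5,[0,0,0],0]

```text
t: 18.35
tool_pos: [0.4946, 0.2161, 0.1305]
tool_rot: [3.134, -0.206, 0.0]
contact_force: [-1.2, -0.5, 0.4]
opening: 0.085
grip_force: 0.0
```

```bash
python3 go.py 493.3 216 20 -7.2; python3 - <<'E'
from h import *
d=load("top",False);g=cv2.imread("pics/t3.png");k=cv2.cvtColor(g,cv2.COLOR_BGR2HSV).astype(int)
def c(m,z,n):
    m=cv2.morphologyEx(m.astype(np.uint8),cv2.MORPH_OPEN,np.ones((5,5)))
    nn,l,st,ce=cv2.connectedComponentsWithStats(m);i=1+st[1:,4].argmax();v,u=np.nonzero(l==i)
    print(n,rect(cast(d,np.c_[(u-1)/2.8+140,(v-1)/2.8+210],z)),"cen",(cast(d,[(ce[i][0]-1)/2.8+140,(ce[i][1]-1)/2.8+210],z)[0]*1000).round(1))
X=np.arange(g.shape[1])[None]
c((k[...,2]<60)&(X<125),.012,"coaster");c((k[...,2]>195)&(k[...,1]<35)&(X>150)&(X<265),.010,"frame")
E
```

```text
t 18.35 tcp mm [494.6 216.1 130.5] yaw -7.51 tilt 0.03 q [ 0.27 -0.07  1.9  -0.    1.3   1.98] F [-1.2 -0.5  0.4] grip 0.0 open 85.0
shift cm [-0.13  0.02 11.05] turn -0.3
coaster [457.  284.4  53.3  53.   88.9] cen [457.1 284.7  12. ]
frame [391.2 168.3   5.    3.9  88.9] cen [391.2 168.3  10. ]
```

>>> send_rows:
  rows:
    - [7.0,[-0.1,0,3],0]
    - [6.0,[0,0,3],0]
    - [6.0,[0,0,2.5],0]
    - [6.0,[0,0,1.5],0]
    - [6.0,[0,0,0.8],0]
    - [6.0,[0,0,0.3],0]
    - [6.0,[0,0,0],0]

```text
t: 19.23
tool_pos: [0.4938, 0.2171, 0.02]
tool_rot: [-3.135, 0.205, -0.002]
contact_force: [0.5, -1.0, 0.0]
opening: 0.06
grip_force: 0.0
```

```bash
python3 go.py 493.3 216 18.5 -7.2;python3 - <<'E'
from h import *
d=load("side");cv2.imwrite("pics/s3.png",cv2.resize(d["frame"][230:350,205:345],None,fx=5,fy=5,interpolation=cv2.INTER_CUBIC)[:,:,::-1])
E
```

```text
t 19.23 tcp mm [493.8 217.1  20. ] yaw -7.48 tilt 0.07 q [ 0.28  0.08  1.96 -0.    1.1   1.98] F [ 0.5 -1.   0. ] grip 0.0 open 60.0
shift cm [-0.03  0.12  0.15] turn -0.3
```

View pics/s3.png

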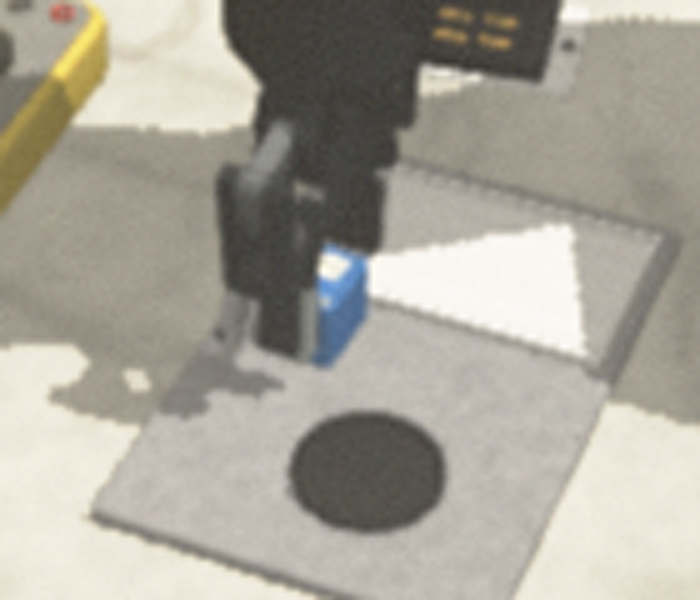

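The relay sits between the fingers, with the near finger at (290,330) and clear of the rims. Closing.

>>> send_rows:
  rows:
    - [5.0,[0,0.1,0.1],0]
    - [4.4,[0,0,0],0]
    - [4.0,[0,0,0],0]
    - [3.0,[0,0,0],0]
    - [3.0,[0,0,0],0]
    - [3.0,[0,0,0],0]
    - [3.0,[0,0,0],0]
  newtons: 25

```text
t: 20.15
tool_pos: [0.4935, 0.2162, 0.0187]
tool_rot: [-3.135, 0.205, -0.001]
contact_force: [-0.3, 0.6, 3.4]
opening: 0.0338
grip_force: 25.9
```

```bash
python3 go.py 482.5 2 100 92.5
```

```text
t 20.15 tcp mm [493.5 216.2  18.7] yaw -7.47 tilt 0.04 q [ 0.27  0.08  1.96 -0.    1.09  1.98] F [-0.3  0.6  3.4] grip 25.9 open 33.8
shift cm [ 1.71 21.37 -8.14] turn -100.0
```

>>> send_rows:
  rows:
    - [3.0,[0,0,-1.5],0]
    - [3.0,[0,0,-2.5],0]
    - [3.0,[0,0,-3],0]
    - [3.0,[0.2,2.5,0],0]
    - [3.0,[0.3,4.5,0],0]
    - [3.0,[0.3,4.5,0],0]
    - [3.0,[0.3,4.5,0],0]
    - [3.0,[0.3,3.5,0],0]
    - [3.0,[0.3,1.9,0],0]
    - [3.0,[0,0,0],-8]
  newtons: 30

```text
t: 21.4
tool_pos: [0.4819, 0.0003, 0.0889]
tool_rot: [3.141, 0.016, 0.0]
contact_force: [-0.3, -0.0, -0.8]
opening: 0.0335
grip_force: 30.1
```

>>> send_rows:
  rows:
    - [3.0,[0,0,0],-10.5]
    - [3.0,[0,0,0],-10.5]
    - [3.0,[0,0,0],-10.5]
    - [3.0,[0,0,0],-10.5]
    - [3.0,[0,0,0],-10.5]
    - [3.0,[0,0,0],-10.5]
    - [3.0,[0,0,0],-10.5]
    - [3.0,[0,0,0],-10.5]
    - [3.0,[0,0,0],-8]
    - [3.0,[0,0,0],0]

```text
t: 22.65
tool_pos: [0.4819, 0.0017, 0.0887]
tool_rot: [2.174, 2.268, -0.0]
contact_force: [0.3, 0.3, -0.9]
opening: 0.0335
grip_force: 30.1
```

```bash
python3 go.py 482.5 2 30 92.5
```

```text
t 22.65 tcp mm [481.9   1.7  88.7] yaw 92.43 tilt 0.0 q [-0.15 -0.16  2.07 -0.    1.24 -0.19] F [ 0.3  0.3 -0.9] grip 30.1 open 33.5
shift cm [0.03 0.06 5.87] turn -0.1
```

>>> send_rows:
  rows:
    - [3.0,[0,0,2.5],0]
    - [3.0,[0,0,2.2],0]
    - [3.0,[0,0,1.2],0]
    - [3.0,[0,0,0.7],0]
    - [3.0,[0,0,0.4],0]
    - [3.0,[0,0,0],0]

```text
t: 23.4
tool_pos: [0.4824, 0.0017, 0.0186]
tool_rot: [2.172, 2.269, 0.0]
contact_force: [0.6, -0.3, 0.1]
opening: 0.0333
grip_force: 30.1
```

>>> send_rows:
  rows:
    - [3.0,[0,0,0.1],0]
    - [3.0,[0,0,0],0]

```text
t: 23.65
tool_pos: [0.4824, 0.0016, 0.0177]
tool_rot: [2.172, 2.269, 0.001]
contact_force: [-0.0, 0.2, -0.7]
opening: 0.033
grip_force: 30.1
```

>>> send_rows:
  rows:
    - [3.0,[0,0,0.1],0]
    - [3.0,[0,0,0],0]

```text
t: 23.9
tool_pos: [0.4824, 0.0016, 0.0167]
tool_rot: [2.172, 2.269, 0.001]
contact_force: [0.3, -0.9, 2.1]
opening: 0.0331
grip_force: 30.3
```

```bash
python3 - <<'E'
from h import *
d=load("side");cv2.imwrite("pics/s4.png",cv2.resize(d["frame"][150:270,230:370],None,fx=5,fy=5,interpolation=cv2.INTER_CUBIC)[:,:,::-1])
E
```

```text
(no output)
```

View pics/s4.png

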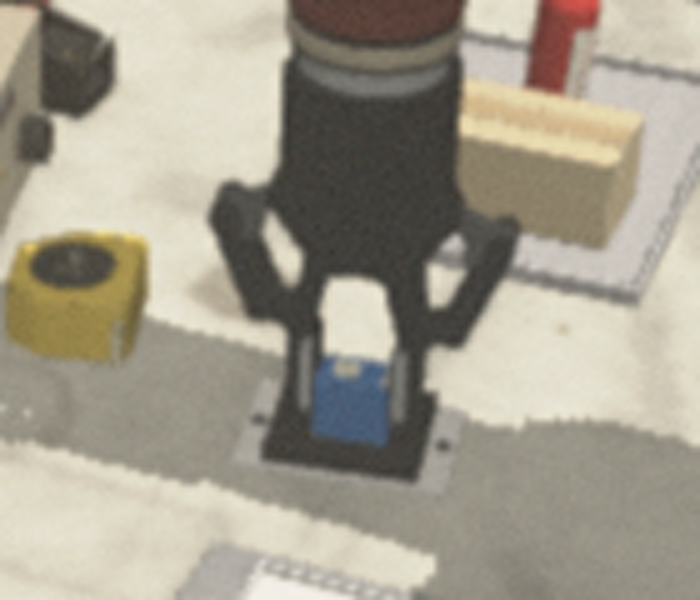

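The relay sits squarely in the pocket (blue block at 350,400, inside the black block). Releasing it and going back to the carton.

>>> send_rows:
  rows:
    - [3.8,[0,0,0],0]
    - [4.5,[0,0,0],0]
    - [5.5,[0,0,0],0]
    - [5.5,[0,0,0],0]
    - [5.5,[0,0,-1.5],0]
    - [5.5,[0,0,-2.5],0]
    - [6.5,[0,0,-3],0]
    - [8.5,[0,0,-3],0]
    - [8.5,[0,0,0],10]
    - [8.5,[0,0,0],10.5]

```text
t: 25.2
tool_pos: [0.4829, 0.0016, 0.1183]
tool_rot: [2.545, 1.838, 0.003]
contact_force: [0.3, 0.0, -0.7]
opening: 0.0848
grip_force: 0.0
```

>>> send_rows:
  rows:
    - [8.5,[0,0,0],10.5]
    - [8.5,[0,0,0],10.5]
    - [8.5,[0,0,0],10.5]
    - [8.5,[0,0,0],10.5]
    - [8.5,[0,0,0],10.5]
    - [8.5,[0,0,0],10.5]
    - [8.5,[0,0,0],10.5]
    - [8.5,[0,0,0],6]
    - [8.5,[0,0,0],0]

```text
t: 26.32
tool_pos: [0.4824, 0.0016, 0.1173]
tool_rot: [3.135, -0.203, 0.002]
contact_force: [0.6, 1.2, 0.4]
opening: 0.0854
grip_force: 0.0
```

```bash
python3 go.py 444 -223 110 -7.5; python3 - <<'E'
from h import *
d=load("side");P=cloud(d);h=cv2.cvtColor(d["frame"],cv2.COLOR_RGB2HSV).astype(int)
m=box(270,330,210,250)&(h[...,0]>100)&(h[...,0]<125)&(h[...,1]>100);Q=P[m];print("relay",m.sum(),Q.min(0).round(3),Q.max(0).round(3))
E
```

```text
t 26.32 tcp mm [482.4   1.6 117.3] yaw -7.4 tilt 0.07 q [-0.15 -0.2   2.05 -0.    1.29  1.55] F [0.6 1.2 0.4] grip 0.0 open 85.4
shift cm [-0.92 22.77  0.73] turn 0.1Traceback (most recent call last):
  File "<stdin>", line 3, in <module>
    return umr_minimum(a, axis, None, out, keepdims, initial, where)
ValueError: zero-size array to reduction operation minimum which has no identity
```

```bash
python3 - <<'E'
from h import *
d=load("side");cv2.imwrite("pics/s5.png",cv2.resize(d["frame"][130:270,230:370],None,fx=4,fy=4,interpolation=cv2.INTER_CUBIC)[:,:,::-1])
E
```

```text
(no output)
```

View pics/s5.png

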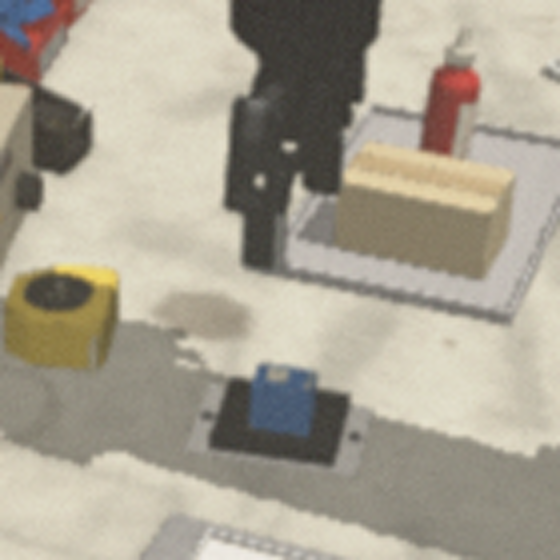

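The relay stands upright in the pocket (285,400). Now the carton.

>>> send_rows:
  rows:
    - [8.5,[-0.1,3,0],0]
    - [8.5,[-0.2,4.2,0],0]
    - [8.5,[-0.2,4.2,0],0]
    - [8.5,[-0.2,4.2,0],0]
    - [8.5,[-0.1,3.8,0],0]
    - [8.5,[-0.1,2.4,0],0]
    - [8.5,[0,1,0.5],0]
    - [8.5,[0,0,0],0]

```text
t: 27.42
tool_pos: [0.4431, -0.223, 0.1107]
tool_rot: [-3.134, 0.205, 0.002]
contact_force: [0.1, 0.8, -0.3]
opening: 0.085
grip_force: 0.0
```

```bash
python3 go.py 444 -223.2 19 -7.5
```

```text
t 27.43 tcp mm [ 443.1 -223.   110.7] yaw -7.49 tilt 0.08 q [-0.62 -0.15  2.02  0.    1.28  1.08] F [ 0.1  0.8 -0.3] grip 0.0 open 85.0
shift cm [0.1  0.02 9.17] turn 0.0
```

>>> send_rows:
  rows:
    - [8.5,[0,0,2.5],0]
    - [8.5,[0,0,3],0]
    - [8.5,[0,0,2],0]
    - [8.5,[0,0,1],0]
    - [8.5,[0,0,0.5],0]
    - [8.5,[0,0,0],0]
    - [5.5,[0,0,0],0]
    - [5.5,[0,0,0],0]
    - [5.5,[0,0,0],0]
    - [5.5,[0,0,0],0]
  newtons: 40

```text
t: 28.68
tool_pos: [0.4443, -0.2238, 0.0224]
tool_rot: [3.134, -0.205, 0.002]
contact_force: [-0.0, 1.1, 6.2]
opening: 0.0593
grip_force: 45.3
```

>>> send_rows:
  rows:
    - [5.5,[0,0,-1.5],0]
    - [5.5,[0,0,-2.5],0]
    - [5.5,[0,0,-3],0]
    - [5.5,[0,0,0],0]

```text
t: 29.18
tool_pos: [0.445, -0.2243, 0.094]
tool_rot: [3.132, -0.205, 0.008]
contact_force: [0.5, -0.7, -1.8]
opening: 0.0592
grip_force: 44.5
```

```bash
python3 go.py 442.5 160.5 90 -7.2
```

```text
t 29.18 tcp mm [ 445.  -224.3   94. ] yaw -7.48 tilt 0.32 q [-0.62 -0.13  2.03 -0.    1.24  1.09] F [ 0.5 -0.7 -1.8] grip 44.5 open 59.2
shift cm [ -5.26 -38.12   0.27] turn -0.3
```

>>> send_rows:
  rows:
    - [5.5,[-0.4,-3,0],0]
    - [5.5,[-0.5,-4,0],0]
    - [5.5,[-0.6,-4.2,0],0]
    - [5.5,[-0.6,-4.2,0],0]
    - [5.5,[-0.6,-4.2,0],0]
    - [5.5,[-0.6,-4.2,0],0]
    - [5.5,[-0.6,-4.2,0],0]
    - [5.5,[-0.5,-4.2,0],0]
    - [5.5,[-0.4,-3.5,0],0]
    - [5.5,[-0.3,-1.5,0],-0.2]

```text
t: 30.42
tool_pos: [0.44, 0.1534, 0.0896]
tool_rot: [3.135, -0.196, -0.004]
contact_force: [0.6, -1.1, -2.8]
opening: 0.0598
grip_force: 44.6
```

>>> send_rows:
  rows:
    - [5.5,[0,-0.7,0],0]
    - [5.5,[0,0,0],0]

```text
t: 30.68
tool_pos: [0.442, 0.1587, 0.0908]
tool_rot: [3.135, -0.2, -0.001]
contact_force: [-0.3, -0.4, -2.5]
opening: 0.0592
grip_force: 44.6
```

```bash
python3 go.py 443.2 160.2 32 -7.2; python3 - <<'E'
from h import *
d=load("side");cv2.imwrite("pics/s6.png",cv2.resize(d["frame"][170:350,215:365],None,fx=3.3,fy=3.3,interpolation=cv2.INTER_CUBIC)[:,:,::-1])
E
```

```text
t 30.68 tcp mm [442.  158.7  90.8] yaw -7.28 tilt 0.06 q [ 0.19 -0.2   2.09 -0.    1.25  1.88] F [-0.3 -0.4 -2.5] grip 44.6 open 59.2
shift cm [ 0.1  -0.16  5.88] turn -0.1
```

View pics/s6.png

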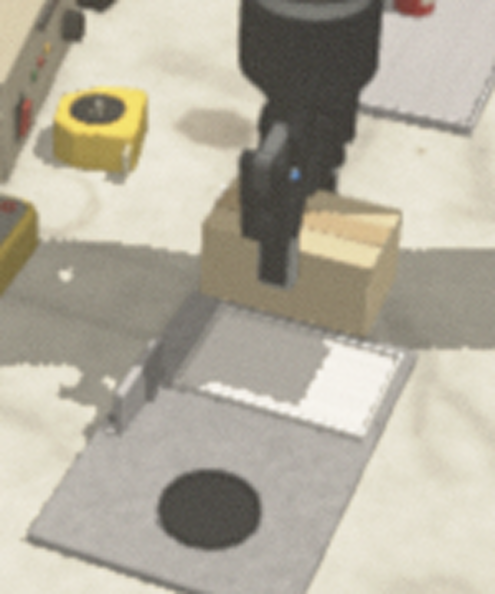

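The carton hangs level above its frame, aligned with it. Lowering.

>>> send_rows:
  rows:
    - [5.5,[0.1,-0.1,2],0]
    - [5.5,[0,0,2],0]
    - [5.5,[0,0,1],0]
    - [5.5,[0,0,0.6],0]
    - [5.5,[0,0,0.2],0]
    - [5.5,[0,0,0],0]

```text
t: 31.48
tool_pos: [0.4438, 0.1601, 0.0338]
tool_rot: [-3.135, 0.199, -0.001]
contact_force: [-0.6, -0.8, -2.4]
opening: 0.0596
grip_force: 44.6
```

>>> send_rows:
  rows:
    - [5.5,[0,0,0.1],0]
    - [5.5,[0,0,0],0]

```text
t: 31.72
tool_pos: [0.4435, 0.1602, 0.0326]
tool_rot: [-3.135, 0.199, -0.001]
contact_force: [-0.3, -0.3, -2.3]
opening: 0.0594
grip_force: 44.6
```

>>> send_rows:
  rows:
    - [5.5,[0,0,0.1],0]
    - [5.5,[0,0,0.1],0]
    - [5.5,[0,0,0],0]

```text
t: 32.1
tool_pos: [0.4432, 0.16, 0.0302]
tool_rot: [3.135, -0.199, -0.0]
contact_force: [-0.2, -1.3, -2.0]
opening: 0.0592
grip_force: 44.6
```

>>> send_rows:
  rows:
    - [5.5,[0,0,0.1],0]
    - [5.5,[0,0,0],0]

```text
t: 32.35
tool_pos: [0.4435, 0.1601, 0.0294]
tool_rot: [3.135, -0.199, 0.0]
contact_force: [0.0, 0.2, -2.0]
opening: 0.0592
grip_force: 44.6
```

>>> send_rows:
  rows:
    - [5.5,[0,0,0.1],0]
    - [5.5,[0,0,0],0]

```text
t: 32.6
tool_pos: [0.4435, 0.1601, 0.0294]
tool_rot: [3.135, -0.199, -0.001]
contact_force: [-4.8, -1.0, 6.6]
opening: 0.0595
grip_force: 45.7
```

>>> send_rows:
  rows:
    - [6.5,[0,0,0],0]
    - [7.5,[0,0,0],0]
    - [8.5,[0,0,0],0]
    - [8.5,[0,0,0],0]
    - [8.5,[0,0,-3],0]
    - [8.5,[0,0,-4],0]
    - [8.5,[0,0,-4],0]
    - [8.5,[0,0,-2],0]
    - [8.5,[0.4,3,0],0]
    - [8.5,[0.5,4.5,0],0]

```text
t: 33.85
tool_pos: [0.443, 0.0843, 0.1589]
tool_rot: [-3.135, 0.195, -0.002]
contact_force: [0.0, -0.3, -0.0]
opening: 0.085
grip_force: 0.0
```

>>> send_rows:
  rows:
    - [8.5,[0.6,4.5,0],0]
    - [8.5,[0.6,4.5,0],0]
    - [8.5,[0.6,4.5,0],0]
    - [8.5,[0.6,4.5,0],0]
    - [8.5,[0.6,4.5,0],0]
    - [8.5,[0.6,4.5,0],0]
    - [8.5,[0.6,4.5,0],0]
    - [8.5,[0.6,4.5,0],0]
    - [8.5,[0.5,4,0],0]
    - [8.5,[0,0,0],0]

```text
t: 35.1
tool_pos: [0.4443, -0.3212, 0.1582]
tool_rot: [3.135, -0.205, -0.0]
contact_force: [-0.1, 0.4, -0.0]
opening: 0.0848
grip_force: 0.0
```

```bash
python3 go.py 442.5 -326.2 52 -7.5; python3 - <<'E'
from h import *
d=load("top");f=d["frame"];P=cloud(d);z=P[...,2]
m=box(190,240,215,290)&(z>.052)&(z<.07);v,u=np.nonzero(m);print("carton",m.sum(),rect(cast(d,np.c_[u,v],.06)),np.median(z[m]))
cv2.imwrite("pics/t4.png",cv2.resize(f[150:295,140:425],None,fx=2.8,fy=2.8,interpolation=cv2.INTER_CUBIC)[:,:,::-1])
E
```

```text
t 35.1 tcp mm [ 444.3 -321.2  158.2] yaw -7.47 tilt 0.01 q [-0.76 -0.07  1.86 -0.    1.35  0.94] F [-0.1  0.4 -0. ] grip 0.0 open 84.8
shift cm [-0.11  0.52 10.62] turn 0.0
carton 849 [441.3 157.8  61.2  99.9  82.7] 0.06044358121052995
```

View pics/t4.png

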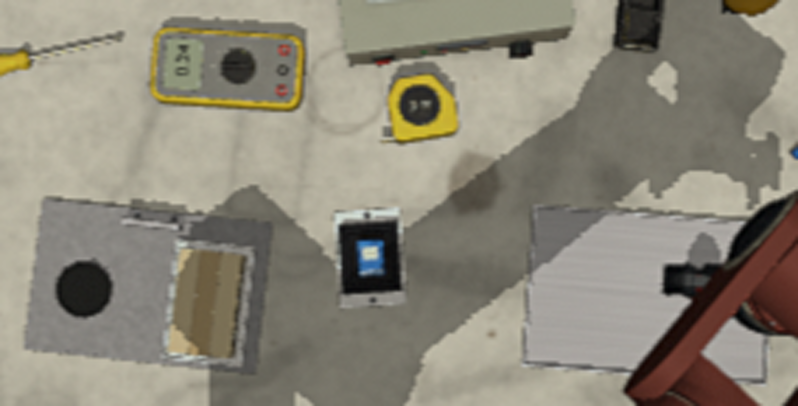

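The carton is back in its frame (z 60 mm, so seated), the relay is in the pocket (370,257), and the multimeter and tape haven't moved. Now the bottle.

>>> send_rows:
  rows:
    - [8.5,[-0.1,0.5,0],0]
    - [8.5,[0,0,2.5],0]
    - [8.5,[0,0,3],0]
    - [8.5,[0,0,2.5],0]
    - [8.5,[0,0,1.5],0]
    - [8.5,[0,0,1],0]
    - [6.5,[0,0,0],0]
    - [5.0,[0,0,0],0]
    - [4.4,[0,0,0],0]
    - [4.0,[0,0,0],0]
  newtons: 20

```text
t: 36.4
tool_pos: [0.4433, -0.3241, 0.0539]
tool_rot: [3.135, -0.199, 0.001]
contact_force: [0.0, -0.2, -0.5]
opening: 0.0401
grip_force: 0.0
```

>>> send_rows:
  rows:
    - [3.8,[0,0,0],0]
    - [3.0,[0,0,0],0]
    - [3.0,[0,0,0],0]
    - [3.0,[0,0,0],0]
    - [3.0,[0,0,0],0]
  newtons: 25

```text
t: 37.02
tool_pos: [0.4433, -0.324, 0.0537]
tool_rot: [3.135, -0.199, 0.001]
contact_force: [0.7, 0.2, 3.8]
opening: 0.0328
grip_force: 25.2
```

```bash
python3 go.py 457 284.5 140 -7.5
```

```text
t 37.02 tcp mm [ 443.3 -324.    53.7] yaw -7.28 tilt 0.03 q [-0.77  0.05  1.93  0.    1.16  0.93] F [0.7 0.2 3.8] grip 25.2 open 32.8
shift cm [ -6.34 -60.53  -8.66] turn 0.2
```

>>> send_rows:
  rows:
    - [3.0,[0,0,-1.5],0]
    - [3.0,[0,0,-3],0]
    - [3.0,[0,0,-3],0]
    - [3.0,[-0.2,-2.5,-1.5],0]
    - [3.0,[-0.4,-4,0],0]
    - [3.0,[-0.5,-4.5,0],0]
    - [3.0,[-0.5,-4.5,0],0]
    - [3.0,[-0.5,-4.5,0],0]
    - [3.0,[-0.5,-4.5,0],0]
    - [3.0,[-0.5,-4.5,0],0]
  newtons: 25

```text
t: 38.28
tool_pos: [0.4487, -0.0308, 0.1438]
tool_rot: [3.135, -0.2, 0.001]
contact_force: [0.8, -0.2, -0.5]
opening: 0.0327
grip_force: 25.1
```

>>> send_rows:
  rows:
    - [3.0,[-0.5,-4.5,0],0]
    - [3.0,[-0.5,-4.5,0],0]
    - [3.0,[-0.5,-4.5,0],0]
    - [3.0,[-0.5,-4.5,0],0]
    - [3.0,[-0.4,-4,0],0]
    - [3.0,[-0.4,-4,0],0]
    - [3.0,[-0.3,-3,0],0]
    - [3.0,[-0.2,-1.5,0],0]
    - [3.0,[0,0,0],0]

```text
t: 39.4
tool_pos: [0.4548, 0.2747, 0.1434]
tool_rot: [3.135, -0.197, -0.0]
contact_force: [-0.0, -0.6, -0.5]
opening: 0.0331
grip_force: 25.1
```

```bash
python3 go.py 457 284.5 63 -7.5
```

```text
t 39.4 tcp mm [454.8 274.7 143.4] yaw -7.21 tilt 0.03 q [ 0.4  -0.1   1.91 -0.    1.33  2.1 ] F [-0.  -0.6 -0.5] grip 25.1 open 33.1
shift cm [ 0.1  -1.01  8.04] turn 0.3
```

>>> send_rows:
  rows:
    - [3.0,[0.1,-1,0],0]
    - [3.0,[0,0,2.5],0]
    - [3.0,[0,0,2.5],0]
    - [3.0,[0,0,1.5],0]
    - [3.0,[0,0,0.8],0]
    - [3.0,[0,0,0.2],0]
    - [3.0,[0,0,0],0]

```text
t: 40.28
tool_pos: [0.4578, 0.2845, 0.0691]
tool_rot: [-3.135, 0.199, -0.002]
contact_force: [1.1, 0.2, -0.9]
opening: 0.0325
grip_force: 25.1
```

```bash
python3 go.py 457 284.5 61 -7.5; python3 - <<'E'
from h import *
d=load("side");cv2.imwrite("pics/s7.png",cv2.resize(d["frame"][230:350,205:345],None,fx=5,fy=5,interpolation=cv2.INTER_CUBIC)[:,:,::-1])
E
```

```text
t 40.27 tcp mm [457.8 284.5  69.1] yaw -7.28 tilt 0.07 q [0.42 0.01 1.95 0.   1.19 2.12] F [ 1.1  0.2 -0.9] grip 25.1 open 32.5
shift cm [-0.08  0.01  0.81] turn 0.2
```

View pics/s7.png

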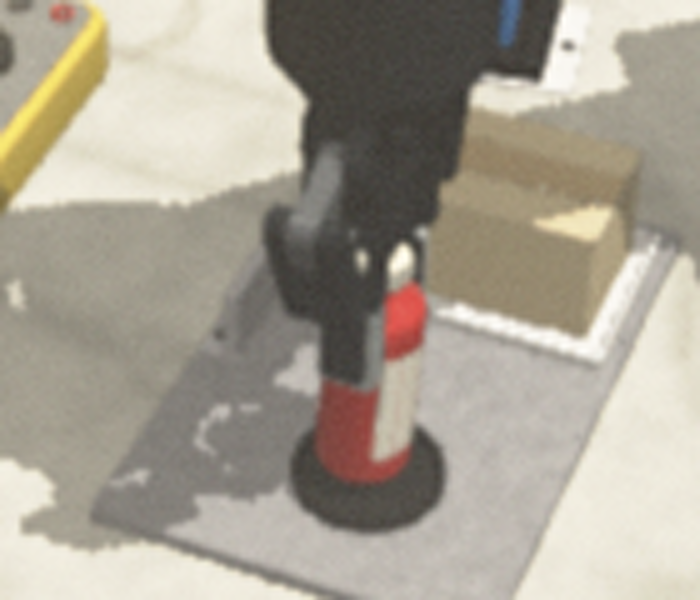

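The bottle is centred over the coaster (364 against 368 px), about 8 mm above its seat. Lowering.

>>> send_rows:
  rows:
    - [3.0,[0,0,0.3],0]
    - [3.0,[0,0,0.2],0]
    - [3.0,[0,0,0.1],0]
    - [3.0,[0,0,0.1],0]
    - [3.0,[0,0,0],0]

```text
t: 40.95
tool_pos: [0.4571, 0.2843, 0.0612]
tool_rot: [3.135, -0.199, -0.0]
contact_force: [0.3, -0.8, -1.3]
opening: 0.0325
grip_force: 25.1
```

>>> send_rows:
  rows:
    - [3.0,[0,0,0.1],0]
    - [3.0,[0,0,0],0]

```text
t: 41.2
tool_pos: [0.4574, 0.2844, 0.0607]
tool_rot: [-3.135, 0.199, -0.001]
contact_force: [0.4, 0.1, 1.9]
opening: 0.0325
grip_force: 25.3
```

Contact at 60.7 mm, as predicted. Releasing and retreating.

>>> send_rows:
  rows:
    - [3.8,[0,0,0],0]
    - [4.5,[0,0,0],0]
    - [6.5,[0,0,0],0]
    - [8.5,[0,0,0],0]
    - [8.5,[0,0,-2],0]
    - [8.5,[0,0,-3],0]
    - [8.5,[0,0,-4],0]
    - [8.5,[0,0,-4],0]
    - [8.5,[0.4,4,0],0]
    - [8.5,[0.4,4.5,0],0]

```text
t: 42.45
tool_pos: [0.4547, 0.1985, 0.1913]
tool_rot: [-3.135, 0.197, -0.003]
contact_force: [0.4, -0.8, 0.6]
opening: 0.0849
grip_force: 0.0
```

>>> send_rows:
  rows:
    - [8.5,[0.4,4.5,0],0]
    - [8.5,[0.4,4.5,0],0]
    - [8.5,[0.4,4.5,0],0]
    - [8.5,[0.4,4.5,0],0]
    - [8.5,[0.4,4.5,0],0]
    - [8.5,[0.4,4.5,0],0]
    - [8.5,[0.4,4.5,0],0]
    - [8.5,[0.4,4.5,0],0]
    - [8.5,[0,0,0],0]
    - [8.5,[0,0,0],0]

```text
t: 43.7
tool_pos: [0.4404, -0.1617, 0.1901]
tool_rot: [-3.135, 0.2, 0.0]
contact_force: [-0.5, -0.5, 0.2]
opening: 0.0849
grip_force: 0.0
```

```bash
python3 go.py; python3 - <<'E'
from h import *
d=load("top")["frame"][150:295,140:330];s=load("side")["frame"][200:345,190:340]
cv2.imwrite("pics/end.png",cv2.resize(np.hstack([d,s]),None,fx=2.3,fy=2.3,interpolation=cv2.INTER_CUBIC)[:,:,::-1])
E
```

```text
t 43.7 tcp mm [ 440.4 -161.7  190.1] yaw -7.29 tilt 0.04 q [-0.51 -0.31  2.01  0.    1.44  1.19] F [-0.5 -0.5  0.2] grip 0.0 open 84.9
```

View pics/end.png

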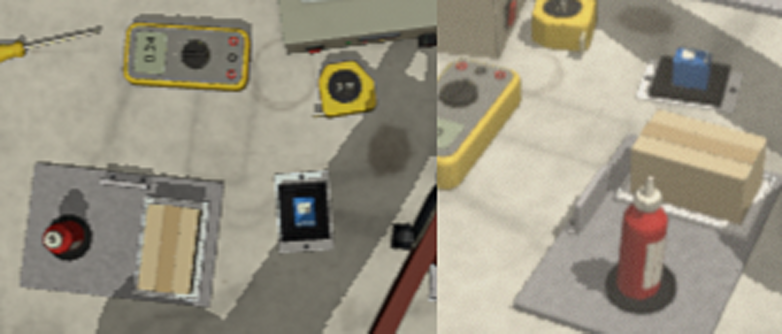

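Everything is in place: the carton stands in its frame (168,250), the bottle in its coaster (68,237) and the relay in the pocket (304,210). The bystanders haven't moved and the arm is clear.

```bash
python3 -c "
from station import ctrl
print(ctrl.finish_job())"
```

```text
the job is handed in; nothing more can be done
None
```

The job is done and handed in at about 44 s: the relay stands in the nest pocket, the carton is back in its frame and the bottle in its coaster, all upright, with the multimeter and tape measure left where they were.

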